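# Shift the egg basket to the other swing-out wall hook

### The job

The wire egg basket has to move over to the other hook. Swing the empty hook, which lies folded along its board, fully out from the board, lift the basket off its present hook and hang it by its handle on the one you swung out, between hinge and end peg (its loop has to pass over the peg, off one and onto the other); then fold the emptied hook flat back against its board, and leave the basket hanging still.

Things in the scene. Friction and masses are not known exactly. Their poses are not given: they have to be found in the camera images.
- hook_full (a joint): Angle (rad) of the steel hook arm that carries the basket at the start: 0 = folded flat along its plywood board, 1.57 = straight out from the board towards the robot (end stop); opening turns it anticlockwise seen from above. Vertical hinge, stays where left, moved by about 1 N at the end peg. Either hook may be the left one; both are alike.
- hook_full_peg (a point): On the axis of that hook's upright end peg, 12 mm below its top; peg 14 mm thick, rising 40 mm above the arm's flat top (220 mm above the bench). x points along the arm away from the hinge, z up; the hinge axis is at x = -135 mm. Arm 16 mm wide, 14 mm thick.
- hook_empty (a joint): The same angle for the other, empty hook: it starts folded, 0 to 0.1; 1.57 = straight out. Each board is 220 mm wide, its top level with the arm's top; a folded arm's middle line is 30 mm in front of the board's face.
- hook_empty_peg (a point): The same point on the end peg of the empty hook, with the same axes and sizes.
- basket_grip (a point): In the upright wooden handle of the wire basket, 18 mm below its top, 32 mm above its underside; handle 16 mm thick (x), 70 long (y), 50 high (z). Pinch across x; keep fingers off its lowest 8 mm. Two wires from its ends down to the basket rim make a closed loop with it, 70 mm wide and 110 mm high, which the arm passes through: it goes on and off over the end peg. 175 to 350 g.
- basket: The same wire basket, round, 100 mm across its rim and 75 mm deep; it hangs by the handle's underside across the arm, near mid-length. Origin at the centre of its foot, 217 mm below basket_grip, same axes.

How it is judged:
On the way, in this order (a step that is already met when the one before it is completed fails the run):
1. the empty hook is swung out, to within 15 degrees of straight out (value of joint hook_empty above 1.3 rad), for 0.1 s.
2. the basket hangs by its handle on the hook that was swung out (x of basket_grip in the frame of hook_empty_peg between -0.12 and -0.012 m and y of basket_grip in the frame of hook_empty_peg between -0.035 and 0.035 m and z of basket_grip in the frame of hook_empty_peg between -0.006 and 0.016 m and angle between basket_grip's own z axis and vertical below 0.25 rad and value of joint hook_empty above 1.3 rad), for 0.2 s.
3. the emptied hook is folded back, to within 10 degrees of flat (value of joint hook_full below 0.175 rad), for 0.2 s.
At the end, for the whole second after the job is handed in: The basket hangs at rest by its handle on the hook that was swung out: handle on the arm between hinge and end peg, within 35 mm of the arm's line, tilted less than 14 degrees; that hook stands within 15 degrees of straight out, and the emptied hook is within 10 degrees of flat against its board (all of step 2 and value of joint hook_full below 0.175 rad and linear speed of basket below 0.05 m/s); the robot touches nothing.
It also fails if it takes over 69 s, if anything falls off the work surface, if the arm or the gripper's body presses on something with over 40 N, if the wrist force passes 120 N, or if a joint passes its speed limit or range.

### The arm

A 7-joint arm with a two-finger parallel gripper is mounted at the origin on the work surface. World frame = base frame: x ahead of the robot, y to its left, z up, the work surface at z = 0. Lengths are in m, angles in rad, forces in N, time in s.
With the tool pointing down it reaches from about 0.4 to 0.85 m from the base axis. Payload 10.4 kg.
Tool frame: the origin (TCP) lies at the very end of the fingers, on their centre line; the grasp point (between the pads) lies 19 mm behind it (r.pinch_z is the distance from the TCP to the grasp point, in m); z points along the fingers, y is the line along which they close (so a half turn about z gives the same grasp; the last joint's range is limited). The gripper opens to 87 mm and grips with 3 to 60 N. Pads are 19 mm wide; open, the fingers measure 117 mm over their backs; the gripper's body (75 mm by 190 mm) begins 51 mm behind the grasp point.
Start: joints at [1.08, 0.332, -0.065, 1.46, 0.022, 1.35, -0.088], TCP at [0.282, -0.558, 0.223] pointing down, gripper open.
Joint ranges: [-2.6, 2.6], [-0.5, 2.12], [-1.47, 1.34], [0.16, 2.42], [-1.27, 4.41], [0.06, 2.06], [-2.6, 2.6]. Speed limits (rad/s): [2.22, 2.22, 2.79, 2.79, 3.14, 3.14, 3.14].

### API

Orientations are given as a unit quaternion [x, y, z, w].
In Python, from bench import sensors, vision, r gives the robot as it stands.
- The arm moves only by the shell command python3 -m crank 'ROWS' [OPENING] [FORCE]. ROWS is JSON, a list of rows, each a list of 2 entries, a list of its own where there are three numbers: the shift along the tool's x, y, z normalised to -1 to 1, where 1 is 3 cm, then the turn about the tool's z normalised to -1 to 1, where 1 is 8 degrees. A call has 1 to 12 rows; each row shifts and turns the commanded pose from where the row before left it, along the tool's axes as they then stand; what a row does not reach is not made up. A row lasts 1/8 s, in which the tool goes at most 62.5 mm and 10.7 degrees, less where a joint would pass 70% of its speed; a pose out of reach is approached as far as the arm can. A call with a number of a shift or a turn outside -1 to 1 is refused whole. A call with a gripper value outside its range is refused whole. OPENING is the opening, from 0 (shut) to 1 (fully open), set as the call begins (- or left out, the last holds). The fingers move at their own pace and stop on an object; FORCE is the grip in N (left out, the last holds). Time passes only in rows, so rows that do not move let the fingers close. It gives the time, the measured TCP pose, the force, the opening and the grip force at its end, in the units of the state.
- sensors.read_state(): the state, without advancing time (a new reading comes with each control period).
- vision.camera(name): name is "side" or "top" or "wrist"; returns the picture (480x640x3 uint8, red, green, blue); there is no depth.
- vision.camera_model(name): a dict with "vertical_fov" (degrees; the focal length in pixels is half the picture's height over the tangent of half this angle, whatever the lens; pixels are square), "cx", "cy" (the principal point, pixels), "camera_from_world" (4x4, takes a point from world to camera coordinates); the wrist camera has in their place "hand_eye" (4x4, takes a point from camera to tool coordinates, whose origin is the TCP and whose axes are the flange's). Camera axes: x right, y down, z forward; pixel columns grow to the right and rows downward; lengths in m; the calibration is good to about 2 mm. A picture is of the moment at which its call begins: read the wrist's pose just before it. camera_model takes no time and is no camera call.
- r.close_job(): hands the job in; it is judged then, once.
The state is a dict: "time": time; "joint_positions": joint angles; "joint_vel": joint speeds; "joint_torque": joint torques, N m; "ee_pos": TCP position; "eef_rot": TCP orientation; "ft_force": force on the tool from outside, world axes, zero at the start; "torque": the same for the moment, N m; "width": finger opening in m; "grip_force": force on a finger pad.
Only numpy, scipy, OpenCV 4.12 (cv2) and the standard library are available. Lean on these libraries where they do the work, as an engineer would, in place of code of your own. Each camera call takes 0.05 s, during which the arm holds its last target. There are 200 camera calls.

## Working session

There is one attempt and no reset: what is moved stays moved. The work goes in short steps, Python scripts to look and compute and a shell command to move; the robot and the scene stay as the last step left them, time stands still between calls to the robot, and variables do not carry over. Pictures are saved under pics/ and viewed, at most 10 in all, crops included, and the job is handed in when it is done.

```bash
mkdir -p pics; ls; python3 - <<'E'
from bench import sensors, vision, r
import cv2, numpy as np
for n in("top","side"):
    cv2.imwrite(f"pics/{n}0.png",vision.camera(n)[:,:,::-1])
    m=vision.camera_model(n); print(n,{k:(np.round(v,3).tolist()) for k,v in m.items()})
s=sensors.read_state();print(s)
E
```

```text
pics
top {'vertical_fov': 48.626, 'cx': 326.089, 'cy': 240.764, 'camera_from_world': [[-0.023, -1.0, 0.018, -0.011], [-0.99, 0.021, -0.139, 0.624], [0.138, -0.021, -0.99, 0.893], [0.0, 0.0, 0.0, 1.0]]}
side {'vertical_fov': 52.539, 'cx': 312.36, 'cy': 236.555, 'camera_from_world': [[-0.965, -0.261, 0.012, 0.578], [-0.141, 0.484, -0.863, 0.233], [0.22, -0.835, -0.504, 0.678], [0.0, 0.0, 0.0, 1.0]]}
{'time': 0.1, 'joint_positions': array([ 1.08037049,  0.33281712, -0.06467928,  1.46089262,  0.02162101,
        1.34993437, -0.08851702]), 'joint_vel': array([ 8.86570345e-05, -2.45352763e-03, -1.40137935e-03, -2.79438415e-03,
        2.47450615e-04,  1.60207463e-03, -1.07184647e-03]), 'joint_torque': array([ 1.56372316e-03, -6.24546647e+01,  2.45208980e-02, -3.90721965e+01,
       -6.14408660e-02,  3.65827815e-02,  1.24208741e-04]), 'ee_pos': array([ 0.28164997, -0.55752092,  0.22181135]), 'eef_rot': array([ 9.72768057e-01,  2.31779739e-01, -2.01106253e-04, -6.47265068e-04]), 'ft_force': array([-0.22546815,  0.14496033,  1.00597967]), 'torque': array([-0.0296531 , -0.01995132, -0.05149921]), 'grip_force': 0.0, 'width': 0.08707224932999488}
```

View pics/top0.png

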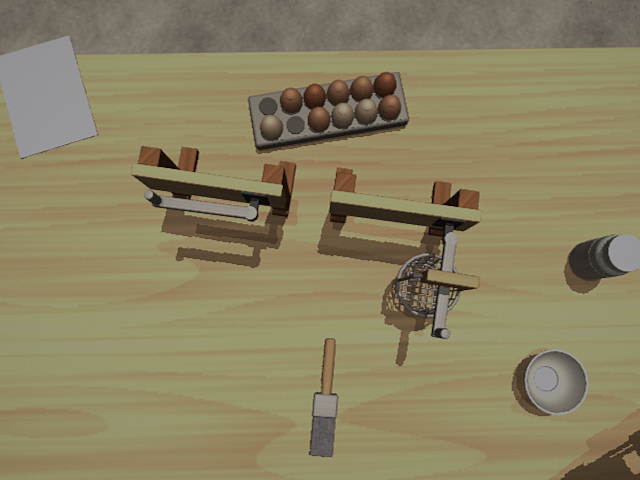

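View pics/side0.png

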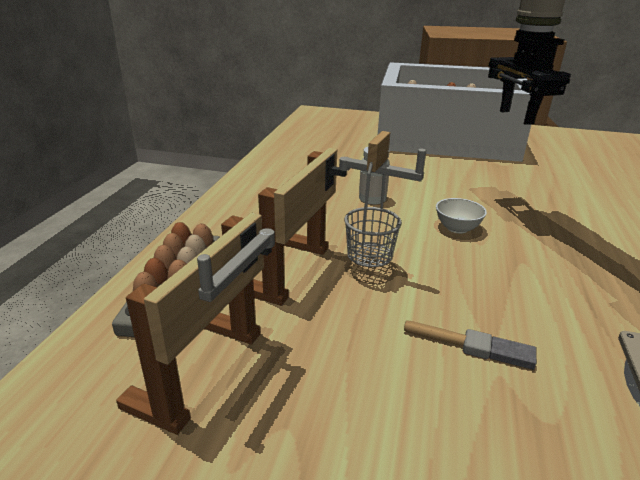

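The top view shows the empty hook on the left, with its peg near (150,196) and hinge near (252,208). The full hook is on the right, with its peg near (443,333), hinge near (450,237) and handle near (453,280). I'll enlarge both.

```bash
python3 - <<'E'
import cv2, numpy as np
t=cv2.imread("pics/top0.png");s=cv2.imread("pics/side0.png")
f=lambda im,x,y:cv2.resize(im[y:y+120,x:x+160],None,fx=2.5,fy=2.5,interpolation=cv2.INTER_CUBIC)
c=np.vstack([np.hstack([f(t,130,150),f(t,370,230)]),np.hstack([f(s,170,200),f(s,310,115)])])
cv2.imwrite("pics/c0.png",c)
E
```

```text
(no output)
```

View pics/c0.png

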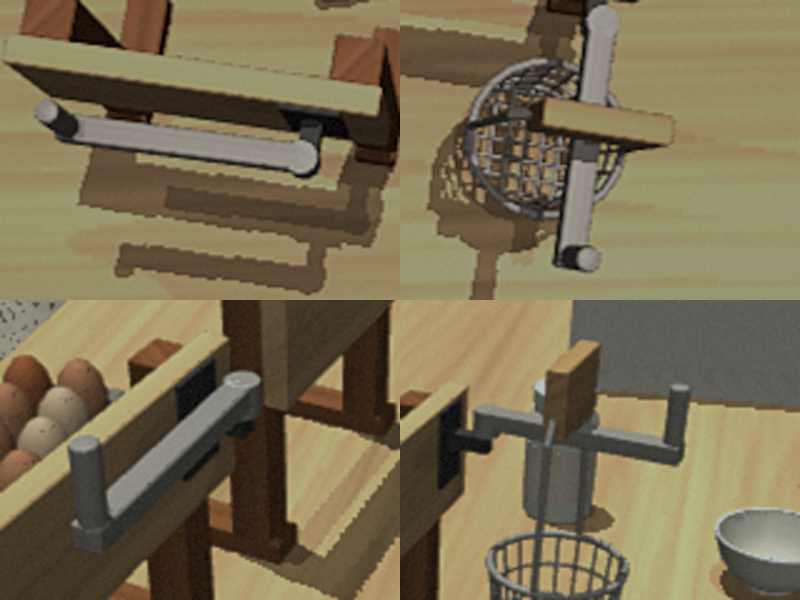

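The crops give these pixel positions, in full-image coordinates. In the top view, the empty peg is at (148.4,194), its hinge at (250.8,213.2), the full peg at (443.2,333.2) and its hinge at (451.2,238.8). In the side view, the same points are at (204.4,257.2), (266.4,232), (422,149.8) and (346,159).

```bash
cat > h.py <<'E'
import numpy as np, cv2
from bench import sensors, vision, r
from scipy.spatial.transform import Rotation as R
def ray(n,p):
    m=vision.camera_model(n);f=240/np.tan(np.radians(m["vertical_fov"])/2);T=np.linalg.inv(np.array(m["camera_from_world"]))
    d=T[:3,:3]@[(p[0]-m["cx"])/f,(p[1]-m["cy"])/f,1];return T[:3,3],d
def plane(n,p,z):
    o,d=ray(n,p);return o+d*(z-o[2])/d[2]
def tri(p,q):
    o,d=ray("top",p);a,e=ray("side",q);x=np.linalg.lstsq(np.c_[d,-e],a-o,rcond=None)[0]
    P,Q=o+d*x[0],a+e*x[1];return (P+Q)/2,np.linalg.norm(P-Q)
def proj(n,P):
    m=vision.camera_model(n);f=240/np.tan(np.radians(m["vertical_fov"])/2);c=(np.array(m["camera_from_world"])@[*P,1])[:3]
    return [m["cx"]+f*c[0]/c[2],m["cy"]+f*c[1]/c[2]]
def todo(P,xaxis=None):
    """shift in tool axes (units of 3 cm) and turn (units of 8 deg) to bring TCP to P with tool x,y as given by yaw of tool y"""
    s=sensors.read_state();T=R.from_quat(s["eef_rot"]).as_matrix()
    d=T.T@(np.array(P)-s["ee_pos"])/.03
    print("shift",d.round(2),"toolx",T[:,0].round(3),"tooly",T[:,1].round(3),"z",T[:,2].round(3))
def st():
    s=sensors.read_state();print(round(s["time"],2),s["ee_pos"].round(4),"F",s["ft_force"].round(1),"w",round(s["width"],4),"g",s["grip_force"].round(1))
E
python3 - <<'E'
from h import *
for n,p,q,z in [("epeg",(148.4,194),(204.4,257.2),.26),("ehinge",(250.8,213.2),(266.4,232),.22),("fpeg",(443.2,333.2),(422,149.8),.26),("fhinge",(451.2,238.8),(346,159),.22),("handtop",(454,276),(382,137),.27)]:
    P,e=tri(p,q);print(n,P.round(4),round(e,4),plane("top",p,z).round(4),plane("side",q,z).round(4))
todo([0.5,0,.3])
E
```

```text
epeg [0.6614 0.2191 0.2601] 0.0028 [0.6628 0.2197 0.26  ] [0.6599 0.2191 0.26  ]
ehinge [0.641  0.0856 0.2202] 0.0005 [0.6413 0.0857 0.22  ] [0.6409 0.0853 0.22  ]
fpeg [ 0.4651 -0.1726  0.2611] 0.0031 [ 0.4667 -0.1728  0.26  ] [ 0.4637 -0.176   0.26  ]
fhinge [ 0.596  -0.2011  0.2201] 0.0043 [ 0.5982 -0.2009  0.22  ] [ 0.5939 -0.2013  0.22  ]
handtop [ 0.5368 -0.1891  0.2707] 0.0092 [ 0.5414 -0.1888  0.27  ] [ 0.5323 -0.1909  0.27  ]
shift [ 14.88 -13.31  -2.59] toolx [ 0.893  0.451 -0.   ] tooly [ 0.451 -0.893 -0.001] z [-0.001  0.001 -1.   ]
```

```bash
python3 -m crank '[[[0,0,-0.8],-0.97],[[0,0,-0.8],-0.97],[[0,0,-0.8],-0.97],[[0,0,-0.8],-0.97],[[0,0,-0.6],-0.97],[[0,0,-0.2],-0.97],[[0,0,0],-1],[[0,0,0],0]]' 0.5 10
python3 -c "
from h import *
todo([.662,.2195,.33])"
```

```text
time: 1.1
ee_pos: [0.2817, -0.5578, 0.3422]
eef_rot: [0.759, 0.652, 0.0, -0.0]
ft_force: [-1.2, -0.3, -0.9]
width: 0.0435
grip_force: 0.0
shift [27.53  8.62  0.42] toolx [0.151 0.989 0.001] tooly [ 0.989 -0.151 -0.   ] z [-0.     0.001 -1.   ]
```

```bash
python3 -m crank '[[[1,0.32,0],0],[[1,0.32,0],0],[[1,0.32,0],0],[[1,0.32,0],0],[[1,0.32,0],0],[[1,0.32,0],0],[[1,0.32,0],0],[[1,0.32,0],0],[[1,0.32,0],0],[[1,0.32,0],0],[[1,0.32,0],0],[[1,0.32,0],0]]' >/dev/null
python3 -m crank '[[[1,0.32,0],0],[[1,0.32,0],0],[[1,0.32,0],0],[[1,0.32,0],0],[[1,0.32,0],0],[[1,0.32,0],0],[[1,0.32,0],0],[[1,0.32,0],0],[[1,0.32,0],0],[[1,0.32,0],0],[[1,0.32,0],0],[[1,0.3,0],0]]'
python3 -m crank '[[[1,0.3,0],0],[[1,0.3,0],0],[[1,0.3,0],0],[[0.5,0.1,0],0],[[0,0,0],0],[[0,0,0],0]]'
python3 -c "
from h import *
todo([.662,.2195,.233])
cv2.imwrite('pics/w1.png',vision.camera('wrist')[:,:,::-1])"
```

```text
time: 4.1
ee_pos: [0.6175, 0.1202, 0.3421]
eef_rot: [0.76, 0.65, -0.0, -0.0]
ft_force: [-0.7, 0.7, -0.3]
width: 0.0437
grip_force: 0.0
time: 4.85
ee_pos: [0.6627, 0.2175, 0.3428]
eef_rot: [0.759, 0.651, -0.0, 0.0]
ft_force: [-0.7, -0.4, 0.0]
width: 0.0434
grip_force: 0.0
shift [ 0.06 -0.04  3.66] toolx [ 0.152  0.988 -0.001] tooly [ 0.988 -0.152  0.001] z [ 0.001 -0.001 -1.   ]
```

View pics/w1.png

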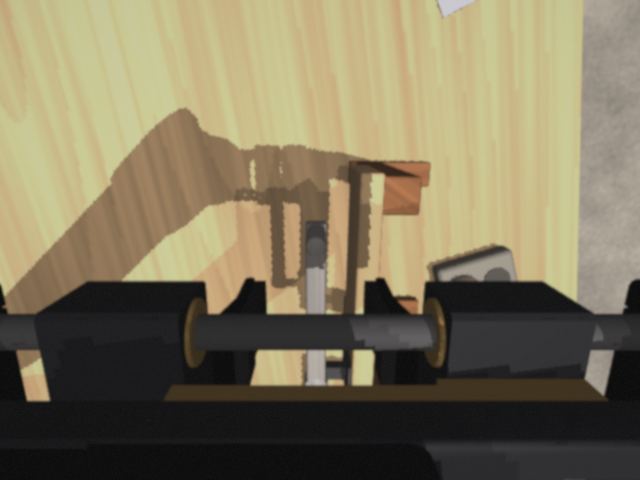

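The wrist picture shows the peg at about (316,240), midway between the fingers at 250 and 380, so it is centred. I'll descend and grip.

```bash
python3 -m crank '[[[0.06,0,0.8],0],[[0,0,0.8],0],[[0,0,0.8],0],[[0,0,0.7],0],[[0,0,0.5],0],[[0,0,0],0],[[0,0,0],0]]'
python3 -m crank '[[[0,0,0],0],[[0,0,0],0],[[0,0,0],0],[[0,0,0],0],[[0,0,0],0],[[0,0,0],0]]' 0 6
python3 -c "
from h import *
s=sensors.read_state();print(s['joint_positions'].round(2))"
```

```text
time: 5.78
ee_pos: [0.6632, 0.2205, 0.2356]
eef_rot: [0.759, 0.652, 0.001, 0.0]
ft_force: [-0.3, -0.2, 0.5]
width: 0.0432
grip_force: 0.0
time: 6.52
ee_pos: [0.6629, 0.2206, 0.2346]
eef_rot: [0.758, 0.652, 0.0, 0.0]
ft_force: [1.0, 0.3, 0.6]
width: 0.0134
grip_force: 6.0
[ 0.05  0.58 -0.7   1.19  0.36  1.49 -0.74]
```

```bash
python3 -m crank '[[[-0.011,-0.314,0],-0.5],[[-0.011,-0.314,0],-0.5],[[-0.011,-0.314,0],-0.5],[[-0.011,-0.314,0],-0.5],[[-0.011,-0.314,0],-0.5],[[-0.011,-0.314,0],-0.5],[[-0.011,-0.314,0],-0.5],[[-0.011,-0.314,0],-0.5],[[-0.011,-0.314,0],-0.5],[[-0.011,-0.314,0],-0.5],[[-0.011,-0.314,0],-0.5]]'
python3 -m crank '[[[-0.011,-0.314,0],-0.5],[[-0.011,-0.314,0],-0.5],[[-0.011,-0.314,0],-0.5],[[-0.011,-0.314,0],-0.5],[[-0.011,-0.314,0],-0.5],[[-0.011,-0.314,0],-0.5],[[-0.011,-0.314,0],-0.5],[[-0.011,-0.314,0],-0.5],[[-0.011,-0.314,0],-0.5],[[-0.011,-0.314,0],-0.5],[[0,0,0],0],[[0,0,0],0]]'
```

```text
time: 7.9
ee_pos: [0.5643, 0.1969, 0.2345]
eef_rot: [0.458, 0.889, -0.0, 0.0]
ft_force: [0.7, 0.1, -0.4]
width: 0.014
grip_force: 6.0
time: 9.4
ee_pos: [0.5117, 0.1213, 0.2345]
eef_rot: [0.128, 0.992, -0.0, -0.0]
ft_force: [-2.6, -0.7, 0.9]
width: 0.0137
grip_force: 6.0
```

```bash
python3 -m crank '[[[0,-0.15,0],-0.25],[[0,-0.15,0],-0.25],[[0,0,0],0]]'; python3 -m crank '[[[0,-0.15,0],-0.2],[[0,0,0],0]]'
```

```text
time: 9.78
ee_pos: [0.5096, 0.1126, 0.2345]
eef_rot: [0.093, 0.996, -0.0, -0.0]
ft_force: [-3.7, -0.6, 1.1]
width: 0.0138
grip_force: 6.0
time: 10.02
ee_pos: [0.5089, 0.1083, 0.2345]
eef_rot: [0.079, 0.997, 0.0, -0.0]
ft_force: [-3.0, 0.7, 1.5]
width: 0.0133
grip_force: 6.0
```

```bash
python3 -m crank '[[[0,0,0],0],[[0,0,0],0],[[0,0,-0.3],0],[[0,0,-0.7],0],[[0,0,-1],0],[[0,0,-1],0],[[0,0,-0.5],0]]' 0.5 >/dev/null
python3 -m crank '[[[0,0,0],1],[[0,0,0],1],[[0,0,0],1],[[0,0,0],1],[[0,0,0],1],[[0,0,0],1],[[0,0,0],1],[[0,0,0],1],[[0,0,0],1],[[0,0,0],1],[[0,0,0],1],[[0,0,0],0.6]]' 0.55
python3 -m crank '[[[0,0,0],0]]' >/dev/null
python3 -c "
from h import *
todo([.537,-.189,.33])"
```

```text
time: 12.4
ee_pos: [0.5089, 0.1079, 0.3393]
eef_rot: [0.777, 0.629, -0.0, -0.0]
ft_force: [0.4, 0.5, -0.2]
width: 0.048
grip_force: 0.0
shift [-9.5   2.94  0.31] toolx [ 0.205  0.979 -0.   ] tooly [ 0.979 -0.205 -0.   ] z [-0. -0. -1.]
```

```bash
python3 -m crank '[[[-1,0.3,0],0],[[-1,0.3,0],0],[[-1,0.3,0],0],[[-1,0.3,0],0],[[-1,0.3,0],0],[[-1,0.3,0],0],[[-1,0.3,0],0],[[-1,0.3,0],0],[[-1,0.3,0],0],[[-0.5,0.24,0],0],[[0,0,0],0],[[0,0,0],0]]'
python3 - <<'E'
from h import *
s=sensors.read_state()
w=vision.camera('wrist');t=vision.camera('top')
f=lambda im,x,y:cv2.resize(im[y:y+120,x:x+160],None,fx=2.5,fy=2.5,interpolation=cv2.INTER_CUBIC)
c=np.vstack([np.hstack([f(t,180,140),f(t,360,230)]),np.hstack([cv2.resize(w,(400,300)),f(w,240,150)])])
cv2.imwrite('pics/c2.png',c[:,:,::-1]);todo([.537,-.189,.233])
E
```

```text
time: 14.02
ee_pos: [0.5371, -0.1874, 0.3397]
eef_rot: [0.776, 0.631, 0.0, -0.0]
ft_force: [-0.5, 0.4, 0.2]
width: 0.0481
grip_force: 0.0
shift [-0.05  0.01  3.56] toolx [0.203 0.979 0.   ] tooly [ 0.979 -0.203  0.   ] z [ 0. -0. -1.]
```

View pics/c2.png

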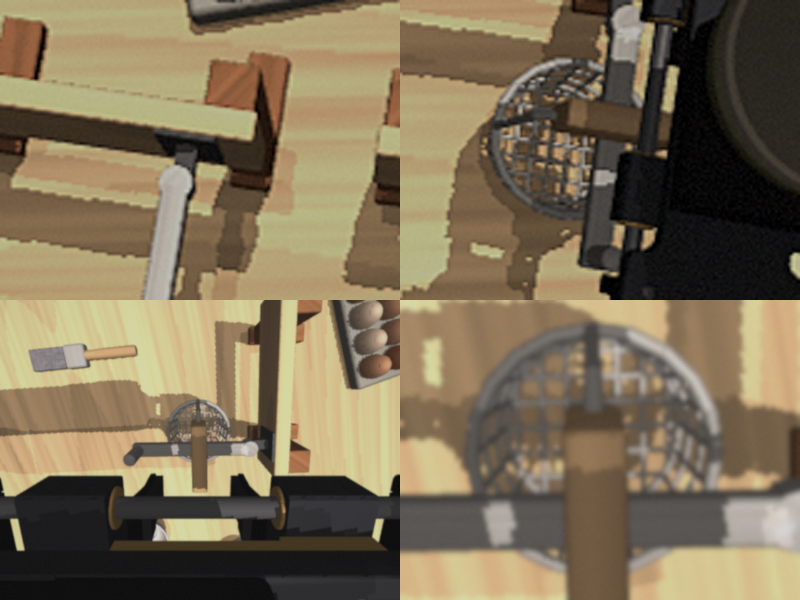

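The wrist view shows the handle upright at column 319, midway between the fingers, with its top face spanning rows of about 196 to 307. I'll convert those to positions.

```bash
python3 - <<'E'
from h import *
m=vision.camera_model('wrist');s=sensors.read_state();T=np.eye(4);T[:3,:3]=R.from_quat(s['eef_rot']).as_matrix();T[:3,3]=s['ee_pos']
C=T@np.array(m['hand_eye']);f=240/np.tan(np.radians(m["vertical_fov"])/2)
for p in [(319,197),(319,307),(307,250),(331,250)]:
    d=C[:3,:3]@[(p[0]-m["cx"])/f,(p[1]-m["cy"])/f,1];P=C[:3,3]+d*(.27-C[2,3])/d[2];print(P.round(4), (T[:3,:3].T@(P-T[:3,3])).round(4))
E
```

```text
[ 0.5474 -0.1535  0.27  ] [0.0354 0.0032 0.0698]
[ 0.5331 -0.2235  0.27  ] [-0.036   0.0034  0.0698]
[ 0.5335 -0.1844  0.27  ] [ 0.0024 -0.0041  0.0698]
[ 0.5481 -0.1874  0.27  ] [0.0024 0.0108 0.0698]
```

```bash
python3 -m crank '[[[0,0.11,0.6],0],[[0,0,0.8],0],[[0,0,0.8],0],[[0,0,0.8],0],[[0,0,0.5],0],[[0,0,0],0],[[0,0,0],0]]'
python3 -m crank '[[[0,0,0],0],[[0,0,0],0],[[0,0,0],0],[[0,0,0],0],[[0,0,0],0],[[0,0,0],0]]' 0 25
python3 -m crank '[[[0,0,-0.1],0],[[0,0,-0.2],0],[[0,0,-0.3],0],[[0,0,-0.3],0],[[0,0,-0.3],0],[[0,0,-0.3],0],[[0,0,-0.3],0],[[0,0,-0.2],0],[[0,0,0],0],[[0,0,0],0]]'
python3 -c "
from h import *
todo([.400,-.159,.293])"
```

```text
time: 15.0
ee_pos: [0.5405, -0.1897, 0.2353]
eef_rot: [0.776, 0.63, 0.0, 0.0]
ft_force: [1.1, -0.5, 0.2]
width: 0.0477
grip_force: 0.0
time: 15.75
ee_pos: [0.54, -0.1897, 0.2346]
eef_rot: [0.776, 0.63, -0.0, -0.0]
ft_force: [-1.7, 0.5, 2.2]
width: 0.0158
grip_force: 25.0
time: 17.0
ee_pos: [0.5399, -0.1897, 0.2942]
eef_rot: [0.776, 0.63, -0.0, -0.0]
ft_force: [-0.1, 0.3, -3.2]
width: 0.0154
grip_force: 25.0
shift [ 0.05 -4.78  0.04] toolx [0.205 0.979 0.   ] tooly [ 0.979 -0.205 -0.   ] z [-0.  0. -1.]
```

```bash
python3 -m crank '[[[0,-0.2,0],0],[[0,-0.4,0],0],[[0,-0.5,0],0],[[0,-0.5,0],0],[[0,-0.6,0],0],[[0,-0.6,0],0],[[0,-0.6,0],0],[[0,-0.5,0],0],[[0,-0.4,0],0],[[0,-0.3,0],0],[[0,0,0],0],[[0,0,0],0]]'
python3 - <<'E'
from h import *
t=vision.camera('top');s=vision.camera('side')
cv2.imwrite('pics/c3.png',np.hstack([cv2.resize(t,(400,300)),cv2.resize(s,(400,300))])[:,:,::-1])
# target: empty hook peg
e=np.array([.641,.0855]);p=np.array([.5089,.1079]);d=(p-e)/np.linalg.norm(p-e);print(d)
for a in (.065,-.062): todo([*(p+a*d),.294])
E
```

```text
time: 18.5
ee_pos: [0.4053, -0.1614, 0.2946]
eef_rot: [0.776, 0.63, 0.0, 0.0]
ft_force: [0.5, 0.4, -2.1]
width: 0.0156
grip_force: 25.0
[-0.98592605  0.16718201]
shift [ 9.41 -0.62  0.02] toolx [0.205 0.979 0.   ] tooly [ 0.979 -0.205  0.   ] z [ 0.  0. -1.]
shift [9.57 3.61 0.02] toolx [0.205 0.979 0.   ] tooly [ 0.979 -0.205  0.   ] z [ 0.  0. -1.]
```

View pics/c3.png

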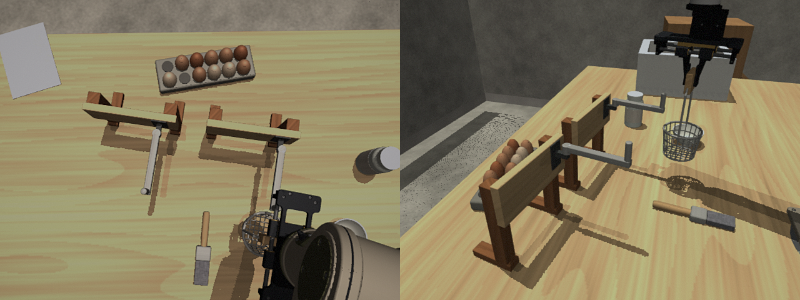

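The basket is free of the full hook, off its peg, and the left hook stands out. I'll carry it across.

```bash
python3 -m crank '[[[0.3,-0.06,0],0],[[0.5,-0.06,0],0],[[0.8,-0.06,0],0],[[0.9,-0.06,0],0],[[0.9,-0.06,0],0],[[0.9,-0.06,0],0],[[0.9,-0.06,0],0],[[0.9,-0.06,0],0],[[0.9,-0.06,0],0],[[0.9,-0.06,0],0],[[0.7,0,0],0],[[0.5,0,0],-0.14]]' >/dev/null
python3 -m crank '[[[0.3,0,0],-0.14],[[0,0,0],0],[[0,0,0],0],[[0,0,0],0]]'
python3 - <<'E'
from h import *
e=np.array([.641,.0855]);p=np.array([.5089,.1079]);d=(p-e)/np.linalg.norm(p-e)
todo([*(p-.062*d),.294])
cv2.imwrite('pics/c4.png',np.hstack([cv2.resize(vision.camera('side'),(400,300)),cv2.resize(vision.camera('top')[60:420,80:560],(400,300))])[:,:,::-1])
E
```

```text
time: 20.6
ee_pos: [0.4451, 0.1176, 0.2945]
eef_rot: [0.764, 0.645, -0.0, 0.0]
ft_force: [-1.2, 0.2, -2.8]
width: 0.0159
grip_force: 25.0
shift [0.04 4.22 0.02] toolx [ 0.168  0.986 -0.   ] tooly [ 0.986 -0.168  0.   ] z [-0. -0. -1.]
```

View pics/c4.png

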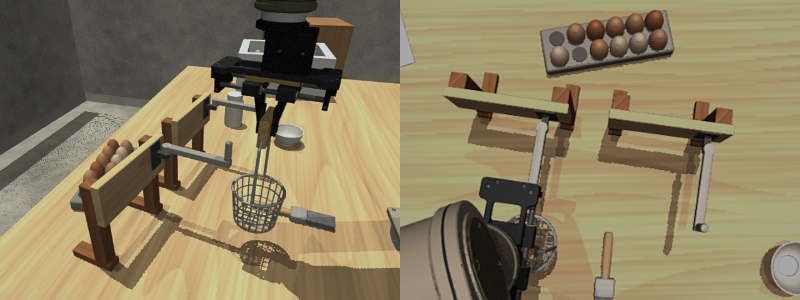

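The handle lines up in front of the left hook's peg and the basket hangs upright. I'll slide it over the peg and lower it.

```bash
python3 -m crank '[[[0,0.2,0],0],[[0.04,0.3,0],0],[[0,0.4,0],0],[[0,0.5,0],0],[[0,0.5,0],0],[[0,0.5,0],0],[[0,0.5,0],0],[[0,0.5,0],0],[[0,0.4,0],0],[[0,0.3,0],0],[[0,0.12,0],0],[[0,0,0],0]]'
python3 -m crank '[[[0,0,0],0],[[0,0,0.3],0],[[0,0,0.3],0],[[0,0,0.3],0],[[0,0,0.3],0],[[0,0,0.3],0],[[0,0,0.2],0],[[0,0,0.1],0],[[0,0,0.08],0],[[0,0,0.05],0],[[0,0,0],0]]'
```

```text
time: 22.2
ee_pos: [0.5701, 0.0985, 0.2946]
eef_rot: [0.764, 0.646, 0.0, -0.0]
ft_force: [-0.9, -0.4, -3.1]
width: 0.0157
grip_force: 25.0
time: 23.58
ee_pos: [0.5701, 0.0984, 0.2367]
eef_rot: [0.764, 0.645, 0.0, 0.0]
ft_force: [0.1, 0.3, -3.3]
width: 0.0158
grip_force: 25.0
```

```bash
python3 -m crank '[[[0,0,0.05],0],[[0,0,0.03],0],[[0,0,0],0],[[0,0,0],0]]'
```

```text
time: 24.08
ee_pos: [0.5702, 0.0984, 0.2347]
eef_rot: [0.764, 0.645, 0.0, 0.0]
ft_force: [-1.7, -0.2, 4.0]
width: 0.0157
grip_force: 25.0
```

```bash
python3 -m crank '[[[0,0,0],0],[[0,0,0],0],[[0,0,0],0],[[0,0,-0.2],0],[[0,0,-0.4],0],[[0,0,-0.7],0],[[0,0,-0.8],0],[[0,0,-0.8],0],[[0,0,-0.7],0],[[0,0,0],0]]' 0.45
python3 - <<'E'
from h import *
p=[.466,-.174]
todo([*p,.34])
print(sensors.read_state()['joint_positions'].round(2))
cv2.imwrite('pics/c5.png',np.hstack([cv2.resize(vision.camera('side'),(400,300)),cv2.resize(vision.camera('top')[60:420,80:560],(400,300))])[:,:,::-1])
E
```

```text
time: 25.32
ee_pos: [0.5706, 0.0989, 0.3444]
eef_rot: [0.764, 0.646, 0.001, 0.001]
ft_force: [-0.5, 0.2, -0.3]
width: 0.0388
grip_force: 0.0
shift [-9.55 -1.92  0.13] toolx [0.167 0.986 0.001] tooly [ 0.986 -0.167  0.003] z [ 0.003  0.001 -1.   ]
[ 0.53  0.35 -1.03  1.34  0.3   1.61 -0.62]
```

View pics/c5.png

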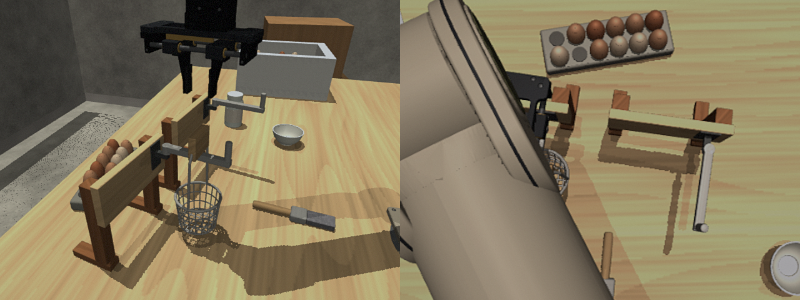

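The basket hangs on the left arm in the side view, upright near (195,205), and the right hook is unchanged. I'll move to its peg.

```bash
python3 -m crank '[[[-0.5,-0.1,0],0],[[-1,-0.2,0],0],[[-1,-0.2,0],0],[[-1,-0.2,0],0],[[-1,-0.2,0],0],[[-1,-0.2,0],0],[[-1,-0.2,0],0],[[-1,-0.2,0],0],[[-1,-0.2,0],0],[[-0.8,-0.2,0],0],[[-0.3,0,0],0],[[0,0,0],0]]' 0.5 >/dev/null
python3 -m crank '[[[0,0,0],-1],[[0,0,0],-1],[[0,0,0],-1],[[0,0,0],-1],[[0,0,0],-1],[[0,0,0],-1],[[0,0,0],-1],[[0,0,0],-1],[[0,0,0],-1],[[0,0,0],-1],[[0,0,0],-0.9],[[0,0,0],0]]'
python3 - <<'E'
from h import *
todo([.4667,-.1728,.2345])
t=vision.camera('top');w=vision.camera('wrist')
f=lambda im,x,y,k:cv2.resize(im[y:y+120*k,x:x+160*k],(400,300),interpolation=cv2.INTER_CUBIC)
cv2.imwrite('pics/c6.png',np.hstack([f(t,160,160,2),f(w,0,0,4)])[:,:,::-1])
E
```

```text
time: 28.42
ee_pos: [0.4663, -0.1748, 0.3422]
eef_rot: [0.107, 0.994, 0.0, 0.0]
ft_force: [-0.1, -0.2, 0.5]
width: 0.0429
grip_force: 0.0
shift [0.   0.07 3.59] toolx [-0.977  0.214 -0.   ] tooly [0.214 0.977 0.   ] z [ 0.  0. -1.]
```

View pics/c6.png

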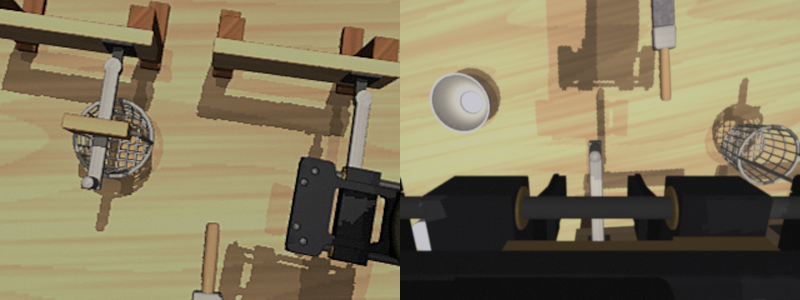

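The basket hangs cleanly on the left arm, with the handle across it at mid-length. The right hook's peg is centred between the fingers. I'll grip it and fold.

```bash
python3 -m crank '[[[0,0.06,0.8],0],[[0,0,0.8],0],[[0,0,0.8],0],[[0,0,0.7],0],[[0,0,0.45],0],[[0,0,0],0],[[0,0,0],0]]'
python3 -m crank '[[[0,0,0],0],[[0,0,0],0],[[0,0,0],0],[[0,0,0],0],[[0,0,0],0],[[0,0,0],0]]' 0 6
python3 -m crank '[[[-0.011,0.314,0],0.5],[[-0.011,0.314,0],0.5],[[-0.011,0.314,0],0.5],[[-0.011,0.314,0],0.5],[[-0.011,0.314,0],0.5],[[-0.011,0.314,0],0.5],[[-0.011,0.314,0],0.5],[[-0.011,0.314,0],0.5],[[-0.011,0.314,0],0.5],[[-0.011,0.314,0],0.5],[[-0.011,0.314,0],0.5]]'
python3 -m crank '[[[-0.011,0.314,0],0.5],[[-0.011,0.314,0],0.5],[[-0.011,0.314,0],0.5],[[-0.011,0.314,0],0.5],[[-0.011,0.314,0],0.5],[[-0.011,0.314,0],0.5],[[-0.011,0.314,0],0.5],[[-0.011,0.314,0],0.5],[[-0.011,0.314,0],0.5],[[-0.011,0.314,0],0.5],[[0,0,0],0],[[0,0,0],0]]'
python3 -c "
from h import *
m=lambda x,y:plane('top',(x,y),.22)
for p in [(331,191),(478,213),(331,209),(134,166),(283,184)]: print(m(*p).round(4))"
```

```text
time: 29.4
ee_pos: [0.4667, -0.1743, 0.2365]
eef_rot: [0.108, 0.994, -0.0, 0.001]
ft_force: [0.0, 0.5, -0.8]
width: 0.0436
grip_force: 0.0
time: 30.15
ee_pos: [0.4662, -0.1745, 0.2358]
eef_rot: [0.108, 0.994, -0.0, -0.0]
ft_force: [-1.5, 0.5, 1.0]
width: 0.0135
grip_force: 6.0
time: 31.52
ee_pos: [0.5234, -0.0897, 0.2358]
eef_rot: [0.473, 0.881, 0.0, -0.0]
ft_force: [-3.2, 1.9, 3.1]
width: 0.0141
grip_force: 6.0
time: 33.02
ee_pos: [0.6134, -0.0673, 0.2359]
eef_rot: [0.744, 0.668, 0.001, -0.0]
ft_force: [1.4, 5.6, 0.5]
width: 0.0139
grip_force: 6.0
[ 0.6717 -0.0302  0.22  ]
[ 0.635  -0.2419  0.22  ]
[ 0.6451 -0.0295  0.22  ]
[0.7142 0.254  0.22  ]
[0.6834 0.0391 0.22  ]
```

```bash
python3 -m crank '[[[0.02,0.15,0],0.25],[[0,0,0],0],[[0,0,0],0]]'
python3 -m crank '[[[0,0,0],0],[[0,0,0],0],[[0,0,0],0],[[0,0,-0.3],0],[[0,0,-0.7],0],[[0,0,-1],0],[[0,0,-1],0],[[0,0,-1],0],[[0,0,-1],0],[[0,0,0],0]]' 0.45
python3 -m crank '[[[-1,-0.3,0],0],[[-1,-0.3,0],0],[[-1,-0.3,0],0],[[-1,-0.3,0],0],[[-1,-0.3,0],0],[[-1,-0.3,0],0],[[-1,-0.3,0],0],[[-1,-0.3,0],0],[[-1,-0.3,0],0],[[-1,-0.3,0],0],[[0,0,0],0],[[0,0,0],0]]'
python3 - <<'E'
from h import *
cv2.imwrite('pics/c7.png',np.hstack([cv2.resize(vision.camera('side'),(400,300)),cv2.resize(vision.camera('top')[120:360,120:440],(400,300))])[:,:,::-1])
E
```

```text
time: 33.4
ee_pos: [0.6179, -0.0679, 0.2359]
eef_rot: [0.756, 0.654, 0.001, -0.0]
ft_force: [2.3, 5.7, 1.5]
width: 0.0137
grip_force: 6.0
time: 34.65
ee_pos: [0.6184, -0.0686, 0.3887]
eef_rot: [0.757, 0.654, 0.002, 0.001]
ft_force: [-0.0, 0.2, -0.3]
width: 0.0391
grip_force: 0.0
time: 36.15
ee_pos: [0.4851, -0.352, 0.3855]
eef_rot: [0.757, 0.654, 0.0, -0.0]
ft_force: [-0.0, 0.4, -0.2]
width: 0.039
grip_force: 0.0
```

View pics/c7.png

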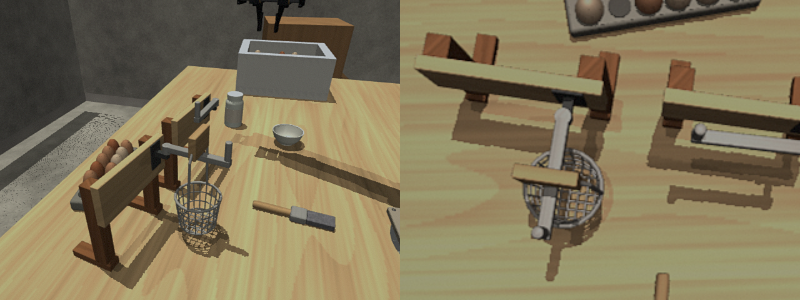

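The right arm lies folded along its board, with its peg at (698,130) in the composite picture. The basket hangs upright and still on the left arm, and the gripper is clear. Handing in.

```bash
python3 -m crank '[[[0,0,0],0],[[0,0,0],0],[[0,0,0],0],[[0,0,0],0]]' >/dev/null; python3 -c "
from bench import r
print(r.close_job())"
```

```text
the job is handed in; nothing more can be done
None
```

The job is handed in at about 37 s, verdict not shown: in the last pictures the basket hangs still on the swung-out left hook, the emptied right hook is folded along its board, and the robot is clear.

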